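# Pile the coated slides and hold the curing box open

## Task

Get the three coated slides ready for curing: stack them squarely, edges flush, with the brown slide at the bottom lying on the worktop, the black one on it and the pale tan one on top. Then lift the lid of the grey curing box by its red grip to 45 degrees and finish while still holding it there, steady, so that a colleague can load the pile; it falls shut if let go. Leave the tape roll, the small beaker and the petri dish where they are.

Things in the scene. Friction and masses are not known exactly. Their poses are not given: they have to be found in the camera images.
- slide_brown: a glass slide on a white plastic carrier, 28 x 52 mm and 8 mm high, lying flat, with a rust-brown (darker than the tan one) coated rectangle on top, 20 g; origin at the centre of its underside, x across its 28 mm width, y along its 52 mm length, z up. Carriers are plain-sided and rest on one another 8 mm apart; nothing locks them
- slide_black: a glass slide on a white plastic carrier, 28 x 52 mm and 8 mm high, lying flat, with a black coated rectangle on top, 20 g; origin at the centre of its underside, x across its 28 mm width, y along its 52 mm length, z up. Carriers are plain-sided and rest on one another 8 mm apart; nothing locks them
- slide_tan: a glass slide on a white plastic carrier, 28 x 52 mm and 8 mm high, lying flat, with a pale tan (the lightest of the three) coated rectangle on top, 20 g; origin at the centre of its underside, x across its 28 mm width, y along its 52 mm length, z up. Carriers are plain-sided and rest on one another 8 mm apart; nothing locks them
- uv_box: grey curing box standing fixed on the worktop, 150 mm deep (its x), 200 mm wide (its y), 72 mm high, open topped; its lid is a white frame 10 mm thick with an amber window; origin at the centre of its underside, its x points from the front (the side with the grip) to the hinge at the back, z up
- lid_hinge (a point): point on the middle of the lid's hinge axis, at the box's back edge, 77 mm above the worktop; the axis is level and runs along the box's y
- lid_grip (a point): centre of the lid's red roller grip, 18 mm in diameter, 28 mm long along the box's y, 188 mm from the hinge axis and level with it when shut (77 mm up). It juts out in front on a stem 12 mm wide, 8 mm high; 26 mm free between roller and lid edge. Its flat ends can be pinched from above, 28 mm across; it turns between the pads as the lid swings
- uv_lid (a joint): opening angle of the lid in rad: 0 shut (level), 0.785 is 45 degrees, stop at 1.35; grows as the grip is lifted. The lid weighs about 0.35 kg, has no catch and falls shut from every angle
- tape_roll: brown roll of tape lying flat, 94 mm in diameter, 19 mm high; origin at the centre of its underside; leave alone
- beaker_50: small empty glass beaker, 43 mm in diameter, 56 mm high; origin at the centre of its underside; leave alone
- petri_b2: clear petri dish with lid, 76 mm in diameter, 14 mm high; origin at the centre of its underside; leave alone
There are look-alikes about, which are no part of the job. What is shaped like the slide_tan but orange or purple is not meant.

How it is judged (in metres and radians):
On the way, in this order (a step that is already met when the one before it is completed fails the run):
1. the three slides lie in a square pile, brown, black, tan from below, at rest and let go (horizontal distance between slide_black and slide_brown below 0.006 m and angle between the x axis of slide_black and the x axis of slide_brown, either way round below 0.14 rad and z of slide_black in the frame of slide_brown between 0.0055 and 0.0105 m and horizontal distance between slide_tan and slide_black below 0.006 m and angle between the x axis of slide_tan and the x axis of slide_black, either way round below 0.14 rad and z of slide_tan in the frame of slide_black between 0.0055 and 0.0105 m and horizontal distance between slide_tan and slide_brown below 0.009 m and angle between each of slide_brown, slide_black, slide_tan's own z axis and vertical below 0.1 rad and height (world z) of slide_brown below 0.006 m and linear speed of each of slide_brown, slide_black, slide_tan below 0.02 m/s and contact force between the fingers and slide_brown below 0.05 N and contact force between the fingers and slide_black below 0.05 N and contact force between the fingers and slide_tan below 0.05 N), for 0.2 s.
2. after that the lid is lifted (value of joint uv_lid above 0.3 rad), for 0.1 s.
At the end, for the whole second after the job is handed in: Brown slide flat on the worktop, black on it, tan on top, each within 6 mm and 8 degrees of the one below (tan within 9 mm of brown), at rest, not touched; the fingers hold the lid still at 45 degrees, within 6.9 degrees either way (all of step 1 and value of joint uv_lid between 0.665 and 0.905 rad and velocity of joint uv_lid between -0.06 and 0.06 rad/s and contact force between the fingers and uv_box above 0.3 N); the arm keeps its last pose, push and grip.
It fails at once if the tape roll, the small beaker or the petri dish is moved by more than 30 mm or tipped (distance of any of tape_roll, beaker_50, petri_b2 from where it was at the start of the episode above 0.03 m or angle between any of tape_roll, beaker_50, petri_b2's own z axis and vertical above 0.4 rad).
It also fails if it takes over 64 s, if anything falls off the work surface, if the arm or the gripper's body presses on something with over 40 N, if the wrist force passes 120 N, or if a joint passes its speed limit or range.

## Robot

A 6-joint arm with a two-finger parallel gripper is mounted at the origin on a cart in front of the work surface, level with it; the furniture and walls round the work are solid. World frame = base frame: x ahead of the robot, y to its left, z up, the work surface at z = 0. Lengths are in mm, angles in rad, forces in N, time in s.
With the tool pointing down it reaches from about 400 to 925 mm from the base axis. Payload 12.5 kg.
Tool frame: the origin (TCP) lies on the mounting face of the last link; the fingertips stand 190 mm ahead of it and the grasp point (between the pads) lies 171 mm ahead of it; x points along the fingers, y is the direction in which the jaws open and shut, and the axes are right-handed (so a half turn about x gives the same grasp; the last joint's range is limited). The gripper opens to 95 mm and grips with 3 to 60 N. Pads are 20 mm wide; open, the fingers measure 119 mm over their backs; the gripper's body (75 mm by 180 mm) begins 59 mm behind the grasp point.
Start: joints at [1.012, 0.491, 1.559, -0, 1.092, -0.106], TCP at [273.406, 562.027, 404.761] pointing down, gripper open.
Joint ranges: [-3.1, 3.1], [-0.84, 2.19], [0.05, 2.79], [-1.13, 4.28], [0.06, 2.93], [-2.69, 2.69]. Speed limits (rad/s): [2.22, 2.22, 2.79, 3.14, 3.14, 3.14].

## Interface

Orientations are given as [roll, pitch, yaw] about the fixed x, y, z axes, in that order (R = Rz(yaw) Ry(pitch) Rx(roll)).
In Python, from cell import env, eyes gives the robot as it stands. The module is installed in compiled form; this text tells all that it offers.
- The arm moves only by the tool jog_arm, never from a script. Its argument "deltas" is one flat list of numbers, 7 for each row, row after row: the shift along the tool's x, y, z in mm, then the turn, a rotation vector about the tool's x, y, z in rad, then the opening, from 0 (shut) to 1 (fully open). A call has 1 to 10 rows; each row shifts and turns the pose as measured when the row begins, along the tool's axes as they then stand; what a row does not reach is not made up. A row lasts 1/8 s, in which the tool goes at most 62.5 mm and 10.7 degrees, less where a joint would pass 70% of its speed; a pose out of reach is approached as far as the arm can. A call is refused whole if a number of a shift passes 62.5 or a number of a turn 0.188, either way. A call with a gripper value outside its range is refused whole. The fingers move at their own pace and stop on an object; the grip force is fixed at half the most. Time passes only in rows, so rows that do not move let the fingers close. It gives the time, the measured TCP pose, the force and the opening at its end, in the units of the state.
- env.state(): the state, without advancing time (a new reading comes with each control period).
- eyes.read_camera(name): name is "scene" or "top" or "wrist"; returns a dict with "image" (480x640x3 uint8, red, green, blue), "fovy" (degrees; the focal length in pixels is half the picture's height over the tangent of half this angle, whatever the lens; pixels are square), "cx", "cy" (the principal point, pixels), "world_from_camera" (4x4, takes a point from camera to world coordinates). Camera axes: x right, y up, looking along -z (the intrinsics and any distortion apply to the point x, -y, -z); pixel columns grow to the right and rows downward; lengths in mm; the calibration is good to about 2 mm. A picture is of the moment at which its call begins. There is no depth.
- env.job_done(): hands the job in, once; it reports no verdict.
The state is a dict: "t": time; "joints": joint angles; "qvel": joint speeds; "tau": joint torques, N m; "eef_pos": TCP position; "tcp_rot": TCP orientation; "ft_force": force on the tool from outside, world axes, zero at the start; "moment": the same for the moment, N m; "opening": opening from 0.0 (shut) to 1.0 (fully open).
Only numpy, scipy, OpenCV 4.12 (cv2) and the standard library are available. Lean on these libraries where they do the work, as an engineer would, in place of code of your own. Each camera call takes 0.05 s, during which the arm holds its last target.

## Working session

There is one attempt and no reset: what is moved stays moved. The work goes in short steps, Python scripts to look and compute and a tool call to move; the robot and the scene stay as the last step left them, time stands still between calls to the robot, and variables do not carry over. Pictures are saved under pics/ and viewed, and the job is handed in when it is done.

Besides the shell and the picture viewer there is one more tool, called after ">>>" by a JSON object that holds its "op" and its "data". jog_arm: Moves the arm, as the interface text tells. Its arguments: {"type":"object","properties":{"deltas":{"type":"array","items":{"type":"number"}}},"required":["deltas"]}

```bash
mkdir -p pics
cat > h.py <<'E'
import numpy as np, cv2
from cell import env, eyes
def snap(n,f):
    c=eyes.read_camera(n); cv2.imwrite(f'pics/{f}.png',c['image'][:,:,::-1]); np.savez(f'pics/{f}.npz',**{k:np.asarray(v) for k,v in c.items()}); return c
E
python3 - <<'E'
from h import *
for n in ['scene','top','wrist']:
    c=snap(n,n+'0'); print(n,{k:v for k,v in c.items() if k!='image'})
print(env.state())
E
```

```text
scene {'fovy': 44.762634604455336, 'cx': 311.33037204039726, 'cy': 230.38628730490865, 'world_from_camera': array([[ 5.11911277e-01,  5.58070064e-01, -6.53073233e-01,
        -5.16330921e+02],
       [-8.59033609e-01,  3.35078063e-01, -3.87019316e-01,
        -5.45213491e+02],
       [ 2.84661947e-03,  7.59131408e-01,  6.50931181e-01,
         1.09302583e+03],
       [ 0.00000000e+00,  0.00000000e+00,  0.00000000e+00,
         1.00000000e+00]])}
top {'fovy': 54.529830373706524, 'cx': 323.5492545598656, 'cy': 237.15158522233247, 'world_from_camera': array([[-2.28470824e-02,  9.90242898e-01, -1.37466408e-01,
         3.63048232e+02],
       [-9.99737771e-01, -2.24169212e-02,  4.67673689e-03,
         4.46674913e+01],
       [ 1.54953186e-03,  1.37537210e-01,  9.90495389e-01,
         1.19670092e+03],
       [ 0.00000000e+00,  0.00000000e+00,  0.00000000e+00,
         1.00000000e+00]])}
wrist {'fovy': 61.535184735517966, 'cx': 323.08491606135834, 'cy': 233.9902758071871, 'world_from_camera': array([[ 4.37774613e-01, -8.74366919e-01, -2.09370197e-01,
         2.14099964e+02],
       [ 8.
[... 205 characters left out ...]
0000000e+00,
         1.00000000e+00]])}
{'t': 0.15, 'joints': array([ 1.01240470e+00,  4.91392472e-01,  1.55928966e+00, -2.08170761e-05,
        1.09170642e+00, -1.05615253e-01]), 'qvel': array([-5.25579426e-04, -1.57230335e-03, -2.16865774e-03, -4.23725895e-05,
        2.23052079e-04,  5.58352168e-04]), 'tau': array([ 2.11781116e-03, -6.12893486e+01, -2.58277792e+01,  6.93158945e-02,
        4.72570199e-02, -4.24241659e-05]), 'eef_pos': array([273.39430819, 562.01145138, 404.32053337]), 'tcp_rot': array([-1.65321441,  1.57000022, -2.10598119]), 'ft_force': array([ 0.07030036, -0.22655951, -0.38235733]), 'moment': array([ 0.03183088,  0.02224835, -0.01421971]), 'opening': 0.999127007493462}
```

View pics/top0.png

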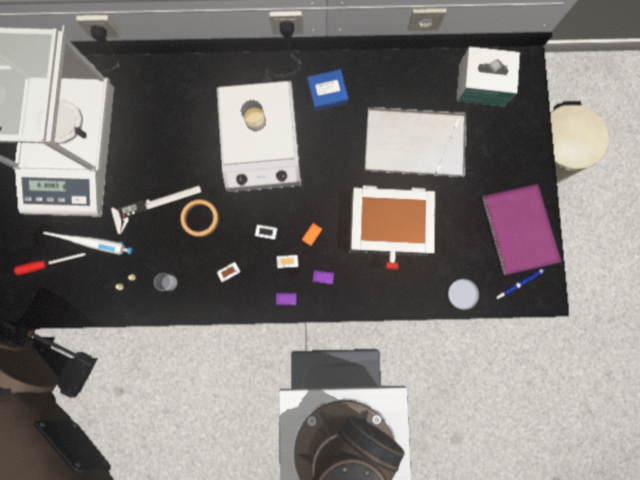

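View pics/scene0.png

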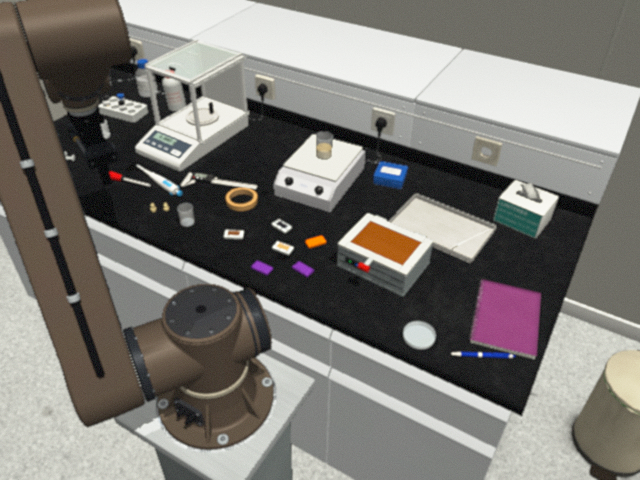

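View pics/wrist0.png

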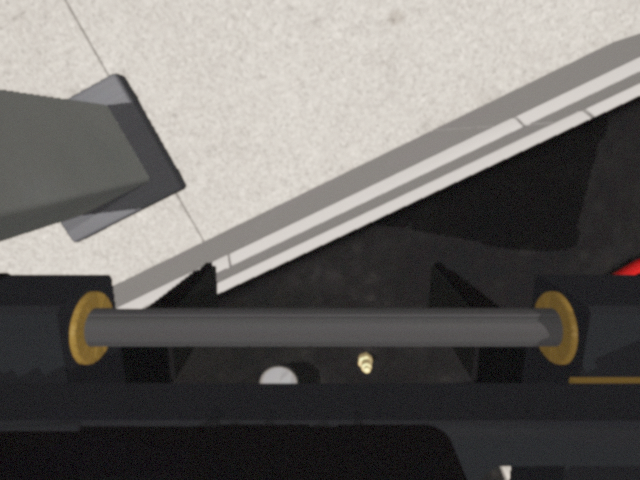

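The top view shows the brown slide near (229,271), black near (266,232) and the tan candidate near (287,262). The lid grip is at (392,263), and the orange and purple look-alikes are close by. Next I measure them.

```bash
cat >> h.py <<'E'
def ray(c,u,v):
    f=240/np.tan(np.radians(float(c['fovy']))/2); T=np.asarray(c['world_from_camera'])
    d=T[:3,:3]@np.array([(u-float(c['cx']))/f,-(v-float(c['cy']))/f,-1]); return T[:3,3],d
def onp(c,u,v,z):
    o,d=ray(c,u,v); return (o+d*(z-o[2])/d[2])
def proj(c,p):
    f=240/np.tan(np.radians(float(c['fovy']))/2); T=np.asarray(c['world_from_camera'])
    q=T[:3,:3].T@(np.asarray(p,float)-T[:3,3]); return float(c['cx'])+f*q[0]/-q[2], float(c['cy'])-f*q[1]/-q[2]
def rects(c,mask,z,amin=10):
    n,l,s,ce=cv2.connectedComponentsWithStats(mask.astype(np.uint8))
    out=[]
    for i in range(1,n):
        if s[i,4]<amin: continue
        m=(l==i).astype(np.uint8); k,_=cv2.findContours(m,cv2.RETR_EXTERNAL,cv2.CHAIN_APPROX_NONE)
        ys,xs=np.nonzero(m); P=np.array([onp(c,x,y,z)[:2] for x,y in zip(xs,ys)])
        C=np.array([onp(c,x,y,z)[:2] for x,y in k[0][:,0]])
        ev,V=np.linalg.eigh(np.cov(P.T)); r=cv2.minAreaRect(C.astype(np.float32))
        out.append((s[i,4],ce[i],P.mean(0),np.degrees(np.arctan2(V[1,1],V[0,1]))%180,np.sqrt(12*ev),r))
    return out
E
python3 - <<'E'
from h import *
for n in ['top','scene']:
    c=np.load(f'pics/{n}0.npz'); im=c['image']
    hsv=cv2.cvtColor(im,cv2.COLOR_RGB2HSV)
    w=(im.min(2)>120)
    # fill holes of white carriers
    k,_=cv2.findContours(w.astype(np.uint8),cv2.RETR_EXTERNAL,cv2.CHAIN_APPROX_NONE)
    for q in k:
        m=np.zeros(w.shape,np.uint8); cv2.drawContours(m,[q],-1,1,-1)
        if 60<m.sum()<450 :
            o=rects(c,m>0,8)
            for a in o: 
              if 300<a[2][0]<800 and abs(a[2][1])<400: print(n,a[0],a[1].round(1),a[2].round(1),a[3].round(1),a[4].round(1))
    red=((hsv[...,0]<6)|(hsv[...,0]>174))&(hsv[...,1]>180)&(hsv[...,2]>100)
    for a in rects(c,red,86): print(n,'red',a[0],a[1].round(1),a[2].round(1),a[3].round(1),a[4].round(1))
    x0,y0,x1,y1=(200,210,440,310) if n=='top' else (200,200,440,300)
    cv2.imwrite(f'pics/z{n}0.png',cv2.resize(im[y0:y1,x0:x1,::-1],None,fx=3.3,fy=3.3,interpolation=cv2.INTER_CUBIC))
E
```

```text
top 265 [228.1 271.6] [444.8 284.5] 119.0 [31.2 54.9]
top 260 [287.1 261.2] [468.  133.7] 91.7 [31.5 54. ]
top 256 [265.7 231.6] [546.  188.1] 78.6 [31.2 54.8]
top red 273 [ 28.8 267.5] [460.1 743.7] 101.9 [22.1 68.4]
top red 23 [392.8 266. ] [ 444.  -124.4] 98.8 [ 8.  22.9]
scene 177 [282.6 247.2] [469.9 131.4] 88.8 [34.9 57.1]
scene 128 [233.5 234.3] [444.1 280.5] 112.7 [37.5 62.4]
scene 157 [281.5 225.3] [547.3 185.3] 76.6 [34.6 58.4]
scene red 92 [114.8 175.3] [409.3 684.4] 73.1 [26.7 52.3]
scene red 66 [363.3 266.9] [ 440.9 -127.7] 75.7 [19.  31.2]
```

View pics/ztop0.png

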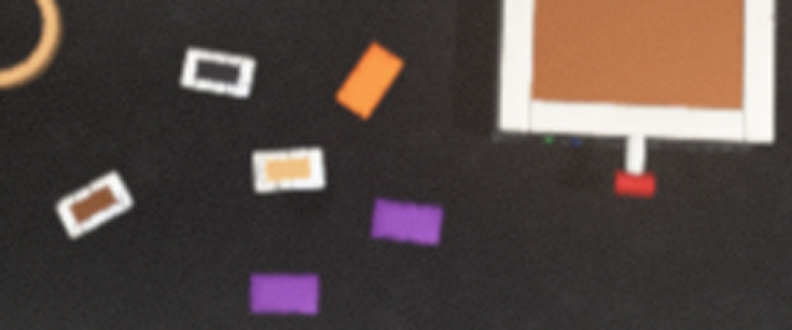

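View pics/zscene0.png

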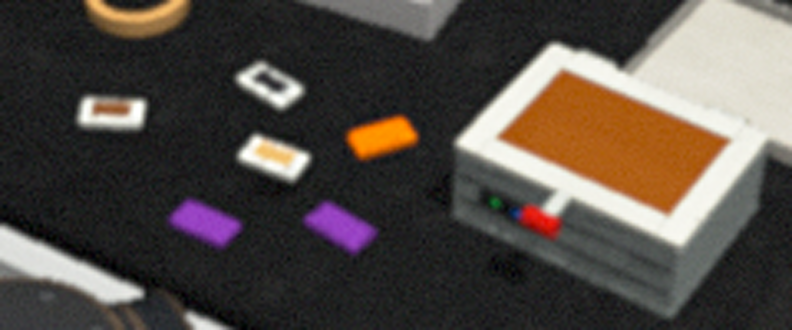

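```bash
cat >> h.py <<'E'
from scipy.spatial.transform import Rotation as Ro
def R(): return Ro.from_euler('xyz',env.state()['tcp_rot'])
def goto(p,jaw=None,nr=None,pr=True):
    """rows from present to target tcp p (mm), jaw-axis angle deg (mod 180), tool down; straight and even"""
    s=env.state(); r=R(); p0=s['eef_pos']
    y=r.apply([0,1,0]); a0=np.degrees(np.arctan2(y[1],y[0]))
    if jaw is None: jaw=a0
    d=(jaw-a0+90)%180-90; a1=np.radians(a0+d)
    xt=np.array([0,0,-1.]); yt=np.array([np.cos(a1),np.sin(a1),0]); rt=Ro.from_matrix(np.c_[xt,yt,np.cross(xt,yt)])
    rv=(r.inv()*rt).as_rotvec()
    D=np.linalg.norm(p-p0); n=nr or max(1,int(np.ceil(max(D/50,np.linalg.norm(rv)/0.16))))
    print('n',n,'dist',round(D,1),'turn deg',round(d,1),'pos',p0.round(1),'jaw',round(a0,1))
    for i in range(n):
        ri=r*Ro.from_rotvec(rv*i/n)
        print(*ri.inv().apply((p-p0)/n).round(1),*(rv/n).round(3))
def st():
    s=env.state(); y=R().apply([0,1,0]); print(s['t'],s['eef_pos'].round(1),'jaw',np.degrees(np.arctan2(y[1],y[0])).round(1),'x',R().apply([1,0,0]).round(4),s['ft_force'].round(1),round(s['opening'],3),s['joints'].round(2))
E
python3 - <<'E'
from h import *
st(); goto(np.array([546,188,330.]),168.6)
E
```

```text
0.15 [273.4 562.  404.3] jaw 64.1 x [-4.e-04 -7.e-04 -1.e+00] [ 0.1 -0.2 -0.4] 0.999 [ 1.01  0.49  1.56 -0.    1.09 -0.11]
n 10 dist 468.7 turn deg -75.5 pos [273.4 562.  404.3] jaw 64.1
7.4 -21.7 40.9 0.132 0.0 0.0
7.4 -16.1 43.4 0.132 0.0 0.0
7.4 -10.3 45.1 0.132 0.0 0.0
7.4 -4.3 46.1 0.132 0.0 0.0
7.4 1.8 46.2 0.132 0.0 0.0
7.4 7.8 45.6 0.132 0.0 0.0
7.4 13.8 44.2 0.132 0.0 0.0
7.4 19.5 42.0 0.132 0.0 0.0
7.4 24.8 39.1 0.132 0.0 0.0
7.4 29.7 35.5 0.132 0.0 0.0
```

>>> {"op": "jog_arm", "data": {"deltas": [7.4,-21.7,40.9,0.132,0,0,1,7.4,-16.1,43.4,0.132,0,0,1,7.4,-10.3,45.1,0.132,0,0,1,7.4,-4.3,46.1,0.132,0,0,1,7.4,1.8,46.2,0.132,0,0,1,7.4,7.8,45.6,0.132,0,0,1,7.4,13.8,44.2,0.132,0,0,1,7.4,19.5,42,0.132,0,0,1,7.4,24.8,39.1,0.132,0,0,1,7.4,29.7,35.5,0.132,0,0,1]}}

```text
t: 1.4
eef_pos: [545.3, 173.5, 326.9]
tcp_rot: [-0.806, 1.569, -2.616]
ft_force: [0.1, 0.9, 0.5]
opening: 1.001
```

Run:
```python
from h import *
st(); snap('wrist','w1'); snap('top','t1'); goto(np.array([546,188,330.]),168.6)
```

```text
1.4 [545.3 173.5 326.9] jaw -13.7 x [-1.4e-03 -8.0e-04 -1.0e+00] [0.1 0.9 0.5] 1.001 [ 0.19  0.51  1.77 -0.    0.86  0.43]
n 1 dist 16.7 turn deg 2.5 pos [546.5 171.7 326.2] jaw -13.9
-3.8 -4.4 -15.7 -0.043 0.002 0.001
```

View pics/w1.png

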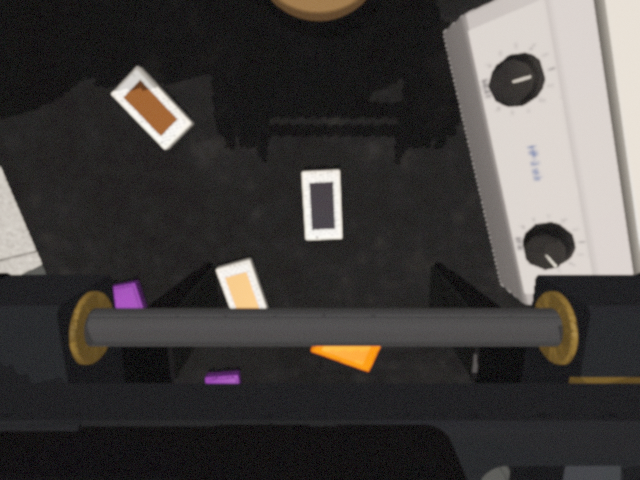

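The wrist view shows the brown slide at (152,108), black at (322,205), and the tan slide at (240,285) partly behind the bar.

```bash
cat >> h.py <<'E'
def whites(c,n,z=8,amin=60,amax=6000,thr=120,box=(300,800,-200,400)):
    im=c['image']; w=(im.min(2)>thr); res=[]
    k,_=cv2.findContours(w.astype(np.uint8),cv2.RETR_EXTERNAL,cv2.CHAIN_APPROX_NONE)
    for q in k:
        m=np.zeros(w.shape,np.uint8); cv2.drawContours(m,[q],-1,1,-1)
        if amin<m.sum()<amax:
            for a in rects(c,m>0,z):
                if box[0]<a[2][0]<box[1] and box[2]<a[2][1]<box[3]: print(n,a[0],a[1].round(1),'ctr',a[2].round(1),'long',a[3].round(1),a[4].round(1),'rect',np.round(a[5][0],1),np.round(a[5][1],1)); res.append(a)
    return res
E
python3 - <<'E'
from h import *
c=np.load('pics/w1.npz'); print(c['world_from_camera'].round(2))
whites(c,'w',8,600)
E
```

```text
[[ 9.7000e-01  2.3000e-01  6.0000e-02  5.6036e+02]
 [-2.4000e-01  9.4000e-01  2.3000e-01  2.3715e+02]
 [-0.0000e+00 -2.4000e-01  9.7000e-01  3.0689e+02]
 [ 0.0000e+00  0.0000e+00  0.0000e+00  1.0000e+00]]
w 1756 [240.7 285.1] ctr [469.7 141.9] long 102.0 [29.3 39.7] rect [469.2 139.7] [29.7 43.1]
w 2755 [321.8 204.5] ctr [547.  189.1] long 79.0 [29.3 53.3] rect [546.9 188.5] [53.4 29.4]
w 2453 [ 14.2 235.7] ctr [312.6 221.3] long 75.9 [24.2 68.8] rect [321.1 228.1] [82.9 31.4]
w 3224 [151.4 108.1] ctr [446.  284.9] long 118.9 [29.3 52.8] rect [446.  284.8] [29.5 53.2]
```

Run:
```python
from h import *
goto(np.array([546.8,188.8,215.]),169.0,4)
```

```text
n 4 dist 112.5 turn deg 2.9 pos [546.5 171.7 326.2] jaw -13.9
27.8 -0.9 -4.2 -0.012 0.0 0.0
27.8 -0.9 -4.2 -0.012 0.0 0.0
27.8 -0.8 -4.2 -0.012 0.0 0.0
27.8 -0.8 -4.2 -0.012 0.0 0.0
```

>>> {"op": "jog_arm", "data": {"deltas": [27,-1,-4.2,-0.012,0,0,0.6,27,-1,-4.2,-0.012,0,0,0.6,27,-0.8,-4.2,-0.012,0,0,0.6,15,-0.8,-4.2,-0.012,0,0,0.6,0,0,0,0,0,0,0.6]}}

```text
t: 2.12
eef_pos: [546.0, 190.2, 227.9]
tcp_rot: [-0.849, 1.569, -2.61]
ft_force: [0.4, 0.0, 0.1]
opening: 0.608
```

Run:
```python
from h import *
st(); goto(np.array([546.8,188.8,192.5]),169.0,2)
```

```text
2.125 [546.  190.2 227.9] jaw -10.9 x [-0.0017 -0.001  -1.    ] [0.4 0.  0.1] 0.608 [ 0.22  0.66  1.83 -0.    0.66  0.41]
n 2 dist 35.4 turn deg -0.1 pos [546.  190.2 227.9] jaw -10.9
17.7 0.5 0.6 0.001 0.001 0.001
17.7 0.5 0.6 0.001 0.001 0.001
```

>>> {"op": "jog_arm", "data": {"deltas": [17,0.5,0.6,0,0,0,0.6,12,0.5,0.6,0,0,0,0.6,0,0,0,0,0,0,0.6]}}

```text
t: 2.5
eef_pos: [547.0, 188.8, 198.4]
tcp_rot: [0.845, 1.57, -0.916]
ft_force: [-0.8, -0.0, -0.4]
opening: 0.602
```

Run:
```python
from h import *
st(); goto(np.array([546.8,188.8,192.5]),169.0,1)
```

```text
2.5 [547.  188.8 198.4] jaw -10.9 x [ 4.e-04 -5.e-04 -1.e+00] [-0.8 -0.  -0.4] 0.602 [ 0.22  0.7   1.84 -0.    0.6   0.41]
n 1 dist 5.9 turn deg -0.1 pos [547.  188.8 198.4] jaw -10.9
5.9 -0.2 0.1 0.003 0.0 -0.001
```

>>> {"op": "jog_arm", "data": {"deltas": [5.9,-0.2,0.1,0.003,0,0,0.6,0,0,0,0,0,0,0.4,0,0,0,0,0,0,0,0,0,0,0,0,0,0,0,0,0,0,0,0,0,0,0,0,0,0,0,0]}}

```text
t: 3.25
eef_pos: [547.1, 188.6, 193.2]
tcp_rot: [1.687, 1.569, -0.077]
ft_force: [-0.2, -0.3, 0.5]
opening: 0.289
```

Run:
```python
from h import *
st(); goto(env.state()['eef_pos']+[0,0,50],169.0,2)
```

```text
3.25 [547.1 188.6 193.2] jaw -11.1 x [ 2.2e-03 -2.0e-04 -1.0e+00] [-0.2 -0.3  0.5] 0.289 [ 0.22  0.71  1.84 -0.    0.58  0.41]
n 2 dist 50.0 turn deg 0.1 pos [547.1 188.6 193.2] jaw -11.1
-25.0 0.1 -0.0 -0.0 -0.0 -0.001
-25.0 0.0 -0.0 -0.0 -0.0 -0.001
```

>>> {"op": "jog_arm", "data": {"deltas": [-25,0,0,0,0,0,0,-25,0,0,0,0,0,0,0,0,0,0,0,0,0]}}

```text
t: 3.62
eef_pos: [546.9, 188.7, 244.0]
tcp_rot: [1.502, 1.569, -0.262]
ft_force: [-0.3, -0.6, -0.4]
opening: 0.287
```

Run:
```python
from h import *
st(); goto(np.array([446,284.8,240]),28.9,6)
```

```text
3.625 [546.9 188.7 244. ] jaw -11.1 x [ 1.3e-03 -4.0e-04 -1.0e+00] [-0.3 -0.6 -0.4] 0.287 [ 0.22  0.63  1.82 -0.    0.69  0.41]
n 6 dist 139.4 turn deg 40.0 pos [546.9 188.7 244. ] jaw -11.1
0.6 -19.6 -12.5 -0.116 0.0 -0.0
0.6 -18.0 -14.7 -0.116 0.0 -0.0
0.7 -16.2 -16.7 -0.116 0.0 -0.0
0.7 -14.1 -18.4 -0.116 0.0 -0.0
0.7 -11.9 -20.0 -0.116 0.0 -0.0
0.7 -9.5 -21.2 -0.116 0.0 -0.0
```

>>> {"op": "jog_arm", "data": {"deltas": [0.6,-19.6,-12.5,-0.116,0,0,0,0.6,-18,-14.7,-0.116,0,0,0,0.6,-16.2,-16.7,-0.116,0,0,0,0.6,-14.1,-18.4,-0.116,0,0,0,0.6,-11,-18,-0.116,0,0,0,0.6,-6,-10,-0.08,0,0,0,0,0,0,0,0,0,0]}}

```text
t: 4.5
eef_pos: [450.6, 275.3, 234.2]
tcp_rot: [-1.495, 1.566, -2.579]
ft_force: [0.3, -0.1, -0.3]
opening: 0.289
```

Run:
```python
from h import *
st(); snap('wrist','w2'); goto(np.array([446,284.8,203]),28.9,3)
```

```text
4.5 [450.6 275.3 234.2] jaw 27.9 x [-0.0041 -0.0026 -1.    ] [ 0.3 -0.1 -0.3] 0.289 [ 0.42  0.6   1.95 -0.    0.6  -0.06]
n 3 dist 33.1 turn deg 1.1 pos [451.  275.1 234.2] jaw 27.8
10.4 0.1 -3.7 -0.006 0.0 0.002
10.4 0.1 -3.7 -0.006 0.0 0.002
10.4 0.1 -3.6 -0.006 0.0 0.002
```

View pics/w2.png

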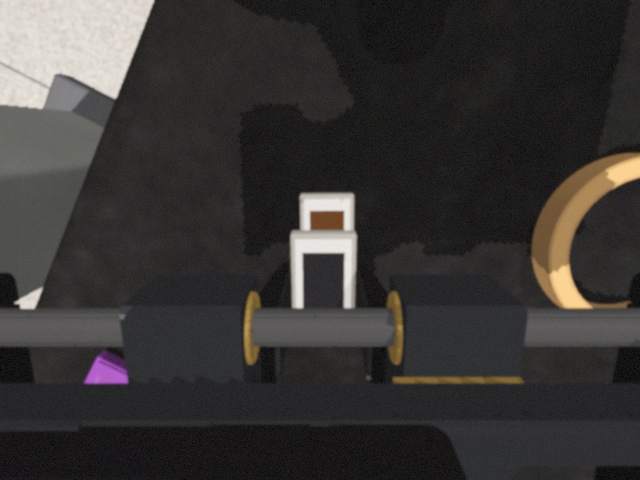

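The held black slide shows in front at (323,270), with the brown slide behind it at (327,212), nearly parallel. I correct sideways first, then lower.

>>> {"op": "jog_arm", "data": {"deltas": [10,0.1,-5.5,-0.01,0,0,0,5,0.1,-5.5,-0.01,0,0.006,0,0,0,0,0,0,0,0]}}

```text
t: 4.92
eef_pos: [446.5, 284.7, 217.3]
tcp_rot: [1.311, 1.569, 0.243]
ft_force: [0.6, 0.1, -0.0]
opening: 0.289
```

Run:
```python
from h import *
st(); goto(np.array([446,284.8,203]),28.9,2)
```

```text
4.925 [446.5 284.7 217.3] jaw 28.8 x [ 1.3e-03  3.0e-04 -1.0e+00] [ 0.6  0.1 -0. ] 0.289 [ 0.44  0.63  1.96 -0.    0.55 -0.06]
n 2 dist 14.3 turn deg 0.1 pos [446.5 284.7 217.3] jaw 28.8
7.1 -0.2 -0.1 -0.001 0.0 -0.001
7.1 -0.2 -0.1 -0.001 0.0 -0.001
```

>>> {"op": "jog_arm", "data": {"deltas": [7.5,-0.2,-0.1,0,0,0,0,6.5,-0.2,-0.1,0,0,0,0,0,0,0,0,0,0,0]}}

```text
t: 5.3
eef_pos: [446.2, 284.5, 202.2]
tcp_rot: [1.282, 1.569, 0.213]
ft_force: [-0.0, 0.2, 0.0]
opening: 0.29
```

Run:
```python
from h import *
st(); goto(np.array([446,284.8,201.5]),28.9,1)
```

```text
5.3 [446.2 284.5 202.2] jaw 28.8 x [ 1.4e-03  3.0e-04 -1.0e+00] [-0.   0.2  0. ] 0.29 [ 0.44  0.66  1.96 -0.    0.52 -0.06]
n 1 dist 0.8 turn deg 0.1 pos [446.2 284.5 202.2] jaw 28.8
0.7 -0.0 -0.3 -0.003 0.0 -0.001
```

>>> {"op": "jog_arm", "data": {"deltas": [1,0,-0.3,0,0,0,0,0,0,0,0,0,0,0,0,0,0,0,0,0,0.6,0,0,0,0,0,0,0.6,-10,0,0,0,0,0,0.6,-45,0,0,0,0,0,0.6,-45,0,0,0,0,0,0.6,0,0,0,0,0,0,0.6]}}

```text
t: 6.3
eef_pos: [446.0, 284.7, 306.2]
tcp_rot: [1.39, 1.568, 0.321]
ft_force: [-0.1, -0.0, -0.8]
opening: 0.601
```

Run:
```python
from h import *
st(); c=snap('wrist','w3'); whites(c,'w',16,600); c=snap('top','t3'); whites(c,'t',16);c=snap('scene','s3'); whites(c,'s',16)
goto(np.array([468.5,134,330]),1.7)
```

```text
6.3 [446.  284.7 306.2] jaw 28.7 x [ 2.3e-03  8.0e-04 -1.0e+00] [-0.1 -0.  -0.8] 0.601 [ 0.44  0.48  1.9  -0.    0.76 -0.06]
w 681 [ 39.3 364. ] ctr [307.9  95.8] long 118.5 [13.1 32.2] rect [308.1  95.7] [13.3 31.7]
w 1638 [ 62.6 283.3] ctr [300.8 164.7] long 57.5 [11.8 74.5] rect [303.  165.6] [82.  13.9]
w 1018 [497.4 237. ] ctr [552.6 341.1] long 118.2 [13.2 52.9] rect [553.8 341.3] [17.4 51.4]
w 3244 [322.6 232.9] ctr [445.3 285.6] long 118.5 [29.  54.3] rect [445.4 285.5] [29.3 54.6]
w 1904 [599.2 222.3] ctr [608.3 383. ] long 136.0 [34.1 93.7] rect [607.3 378.9] [37.5 88.2]
t 74 [234.4 267.8] ctr [453.7 266.8] long 25.3 [16.8 33. ] rect [453.7 268. ] [31.  17.9]
t 250 [287.1 261. ] ctr [467.8 133.1] long 92.2 [30.2 53.8] rect [467.8 132.1] [53.3 30.6]
t 118 [199.6 211. ] ctr [602.3 357.2] long 87.5 [ 68.2 115.4] rect [597.9 358.9] [86.3 61.9]
t 5337 [392.9 220.2] ctr [ 567.2 -140.4] long 85.5 [168.7 212.7] rect [ 557.9 -139.5] [213.5 197.9]
s 175 [282.7 247.3] ctr [462.6 126.3] long 88.4 [34.4 56.6] rect [462.5 126.9] [34.6 57.5]
s 200 [233.7 232.6] ctr [443.2 278.3] long 101.6 [43.6 55.2] rect [442.7 279.4] [45.1 57.1]
s 86 [247.3 185.6] ctr [645.7 376.1] long 106.6 [24.8 55.3] rect [646.4 376.1] [26.3 54.7]
n 4 dist 154.7 turn deg -27.0 pos [445.6 284.5 302.5] jaw 28.7
-6.8 -13.1 35.7 0.118 0.0 0.001
-6.8 -8.8 37.0 0.118 0.0 0.001
-6.9 -4.4 37.8 0.118 0.0 0.001
-6.9 0.1 38.1 0.118 0.0 0.001
```

View pics/w3.png

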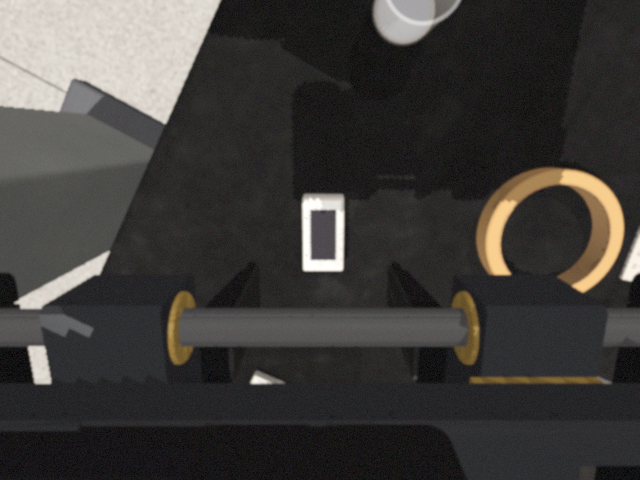

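The black slide sits squarely on brown at about (445.4, 285.4), long axis 118.5°. Next is the tan slide.

>>> {"op": "jog_arm", "data": {"deltas": [0,-13.1,35.7,0.118,0,0,0.6,0,-8.8,37,0.118,0,0,0.6,0,-4.4,37.8,0.118,0,0,0.6,0,0,24,0.09,0,0,0.6,0,0,0,0,0,0,0.6,0,0,0,0,0,0,0.6]}}

```text
t: 7.2
eef_pos: [465.4, 144.5, 296.0]
tcp_rot: [-1.329, 1.555, -2.853]
ft_force: [-0.5, -0.4, 0.4]
opening: 0.603
```

Run:
```python
from h import *
st(); c=snap('wrist','w4'); whites(c,'w',8,600,box=(420,520,90,180)); 
goto(np.array([468.5,134,225]),1.7,3)
```

```text
7.2 [465.4 144.5 296. ] jaw 2.7 x [-0.0154 -0.0046 -0.9999] [-0.5 -0.4  0.4] 0.603 [ 0.17  0.46  2.   -0.    0.7   0.12]
w 3193 [335.6 246.9] ctr [469.3 135.1] long 93.0 [29.2 53.9] rect [469.2 134.2] [29.4 53.7]
n 3 dist 71.9 turn deg -1.0 pos [465.4 144.6 296. ] jaw 2.7
23.7 1.2 3.5 0.006 0.001 0.005
23.7 1.1 3.5 0.006 0.001 0.005
23.7 1.0 3.5 0.006 0.001 0.005
```

View pics/w4.png

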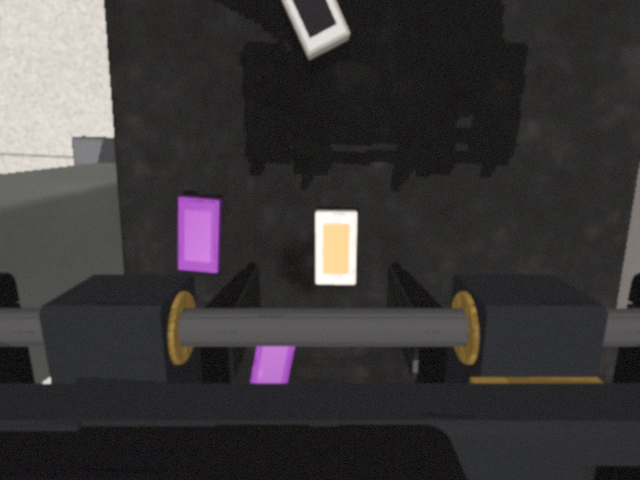

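The tan slide is at (336,247), clear of the purple ones at (200,235) and (272,365).

>>> {"op": "jog_arm", "data": {"deltas": [23.7,1.2,3.3,0,0.001,0.005,0.6,23.7,1.2,3.3,0,0.001,0.005,0.6,18,1.2,3.3,0,0.001,0.005,0.6,0,0,0,0,0,0,0.6]}}

```text
t: 7.75
eef_pos: [468.3, 138.0, 228.4]
tcp_rot: [-0.201, 1.57, -1.716]
ft_force: [0.7, -0.4, -0.1]
opening: 0.599
```

Run:
```python
from h import *
st(); 
goto(np.array([469.0,134.6,195]),2.6,2)
```

```text
7.75 [468.3 138.  228.4] jaw 3.2 x [-1.e-04 -6.e-04 -1.e+00] [ 0.7 -0.4 -0.1] 0.599 [ 0.15  0.57  2.05 -0.    0.51  0.1 ]
n 2 dist 33.6 turn deg -0.6 pos [468.3 138.  228.4] jaw 3.2
16.7 0.3 1.7 0.005 0.0 0.0
16.7 0.3 1.7 0.005 0.0 0.0
```

>>> {"op": "jog_arm", "data": {"deltas": [18,0.3,2.2,0.004,0,0,0.6,12,0.3,2,0.004,0,0,0.6,0,0,0,0,0,0,0.6]}}

```text
t: 8.12
eef_pos: [469.3, 135.4, 199.1]
tcp_rot: [1.313, 1.569, -0.207]
ft_force: [0.2, -1.0, 0.0]
opening: 0.599
```

Run:
```python
from h import *
st(); 
goto(np.array([469.0,134.6,193.]),2.8,1)
```

```text
8.125 [469.3 135.4 199.1] jaw 2.9 x [ 1.4e-03 -3.0e-04 -1.0e+00] [ 0.2 -1.   0. ] 0.599 [ 0.15  0.63  2.07 -0.    0.44  0.1 ]
n 1 dist 6.1 turn deg -0.1 pos [469.3 135.4 199.1] jaw 2.9
6.1 -0.4 0.8 0.002 0.0 -0.001
```

>>> {"op": "jog_arm", "data": {"deltas": [6.1,-0.4,0.8,0,0,0,0.6,0,0,0,0,0,0,0.4,0,0,0,0,0,0,0,0,0,0,0,0,0,0,0,0,0,0,0,0,0,0,0,0,0,0,0,0]}}

```text
t: 8.88
eef_pos: [469.2, 134.8, 194.2]
tcp_rot: [1.526, 1.567, 0.007]
ft_force: [-0.1, 0.7, 0.5]
opening: 0.287
```

Run:
```python
from h import *
st();
```

```text
8.875 [469.2 134.8 194.2] jaw 3.0 x [ 0.0036  0.     -1.    ] [-0.1  0.7  0.5] 0.287 [ 0.14  0.64  2.07 -0.    0.43  0.09]
```

>>> {"op": "jog_arm", "data": {"deltas": [-25,0,0,0,0,0,0,-25,0,0,0,0,0,0,0,0,0,0,0,0,0]}}

```text
t: 9.25
eef_pos: [469.0, 134.8, 245.1]
tcp_rot: [1.489, 1.568, -0.031]
ft_force: [-0.3, 0.7, -0.0]
opening: 0.287
```

Run:
```python
from h import *
st();  goto(np.array([445.8,285,243.]),28.7,4)
```

```text
9.25 [469.  134.8 245.1] jaw 2.9 x [ 2.6e-03 -1.0e-04 -1.0e+00] [-0.3  0.7 -0. ] 0.287 [ 0.14  0.54  2.04 -0.    0.55  0.09]
n 4 dist 152.0 turn deg 25.8 pos [469.  134.8 245.1] jaw 2.9
0.5 -3.9 -37.8 -0.112 0.0 -0.001
0.5 0.4 -38.0 -0.112 0.0 -0.001
0.5 4.7 -37.7 -0.112 0.0 -0.001
0.5 8.9 -36.9 -0.112 0.0 -0.001
```

>>> {"op": "jog_arm", "data": {"deltas": [0,-3.9,-37.8,-0.112,0,0,0,0,0.4,-38,-0.112,0,0,0,0,4.7,-35,-0.112,0,0,0,0,5,-18,-0.07,0,0,0,0,0,0,0,0,0,0,0,0,0,0,0,0,0]}}

```text
t: 10.0
eef_pos: [449.3, 265.5, 241.2]
tcp_rot: [-0.762, 1.569, -1.867]
ft_force: [0.3, -0.2, -0.2]
opening: 0.286
```

Run:
```python
from h import *
st();  goto(np.array([445.8,285,220.]),28.7,2)
```

```text
10.0 [449.3 265.5 241.2] jaw 26.7 x [-5.0e-04 -1.6e-03 -1.0e+00] [ 0.3 -0.2 -0.2] 0.286 [ 0.41  0.58  1.96 -0.    0.6  -0.06]
n 2 dist 29.0 turn deg 2.0 pos [449.3 265.5 241.2] jaw 26.7
10.6 2.8 -9.5 -0.017 0.001 0.001
10.6 3.0 -9.5 -0.017 0.001 0.001
```

>>> {"op": "jog_arm", "data": {"deltas": [5,2.8,-9.5,-0.017,0,0,0,8,3,-9.5,-0.017,0,0,0,0,0,0,0,0,0,0,0,0,0,0,0,0,0]}}

```text
t: 10.5
eef_pos: [446.1, 284.7, 226.9]
tcp_rot: [-1.026, 1.568, -2.098]
ft_force: [0.8, -0.6, -0.6]
opening: 0.284
```

Run:
```python
from h import *
st();snap('wrist','w5');  goto(np.array([445.8,285,212.]),28.7,2)
```

```text
10.5 [446.1 284.7 226.9] jaw 28.6 x [-0.0012 -0.002  -1.    ] [ 0.8 -0.6 -0.6] 0.284 [ 0.44  0.61  1.95 -0.    0.58 -0.05]
n 2 dist 14.9 turn deg 0.1 pos [446.1 284.7 226.9] jaw 28.6
7.4 -0.0 -0.2 -0.001 0.001 0.001
7.4 -0.0 -0.2 -0.001 0.001 0.001
```

View pics/w5.png

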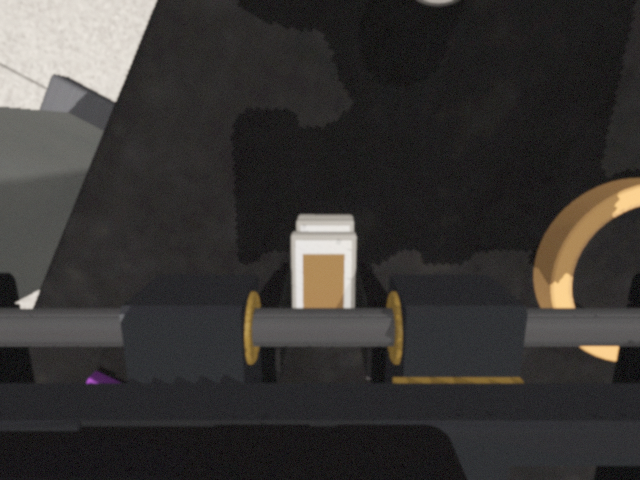

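The tan slide is lined up over the pile at (323,225), so I lower it.

>>> {"op": "jog_arm", "data": {"deltas": [8,0,-0.2,0,0,0,0,7,0,-0.2,0,0,0,0,0,0,0,0,0,0,0]}}

```text
t: 10.92
eef_pos: [445.9, 284.7, 210.9]
tcp_rot: [-0.997, 1.569, -2.07]
ft_force: [-0.5, 0.3, 0.7]
opening: 0.283
```

Run:
```python
from h import *
st(); goto(np.array([445.8,285,210.]),28.7,1)
```

```text
10.925 [445.9 284.7 210.9] jaw 28.5 x [-0.0011 -0.002  -1.    ] [-0.5  0.3  0.7] 0.283 [ 0.44  0.64  1.96 -0.    0.54 -0.05]
n 1 dist 0.9 turn deg 0.2 pos [445.9 284.7 210.9] jaw 28.5
0.9 0.0 -0.3 -0.003 0.001 0.002
```

>>> {"op": "jog_arm", "data": {"deltas": [0.7,0,-0.2,0,0,0,0,0,0,0,0,0,0,0,0,0,0,0,0,0,0.6,0,0,0,0,0,0,0.6,-10,0,0,0,0,0,0.6,-40,0,0,0,0,0,0.6,-45,0,0,0,0,0,0.6,0,0,0,0,0,0,0.6]}}

```text
t: 11.92
eef_pos: [446.0, 285.1, 309.8]
tcp_rot: [-0.812, 1.569, -1.884]
ft_force: [-0.7, -0.1, -0.1]
opening: 0.6
```

Run:
```python
from h import *
st(); c=snap('wrist','w6'); whites(c,'w',24,600,box=(400,500,200,330)); c=snap('top','t6')
im=c['image'][200:320,200:440]; im=cv2.resize(im,None,fx=3.3,fy=3.3,interpolation=cv2.INTER_CUBIC); cv2.imwrite('pics/zt6.png',im[:,:,::-1])
c=snap('scene','s6'); im=c['image'][190:310,200:440]; im=cv2.resize(im,None,fx=3.3,fy=3.3,interpolation=cv2.INTER_CUBIC); cv2.imwrite('pics/zs6.png',im[:,:,::-1])
```

```text
11.925 [446.  285.1 309.8] jaw 28.5 x [-5.0e-04 -1.7e-03 -1.0e+00] [-0.7 -0.1 -0.1] 0.6 [ 0.44  0.48  1.89 -0.    0.77 -0.05]
w 3475 [322.9 234. ] ctr [444.5 285.6] long 118.3 [29.2 56.1] rect [444.5 285.1] [29.1 56.1]
```

View pics/w6.png

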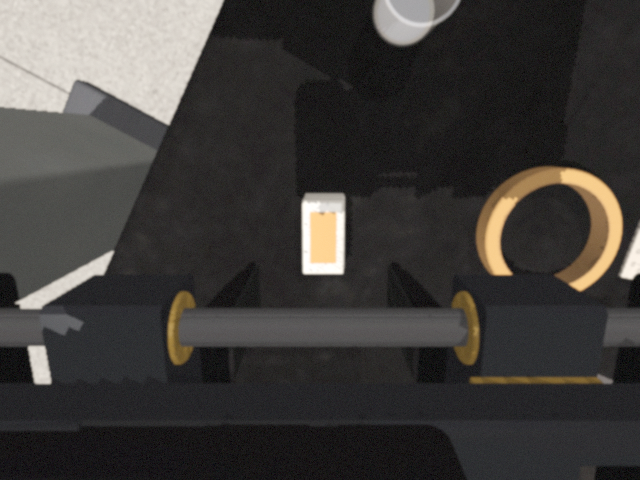

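View pics/zs6.png

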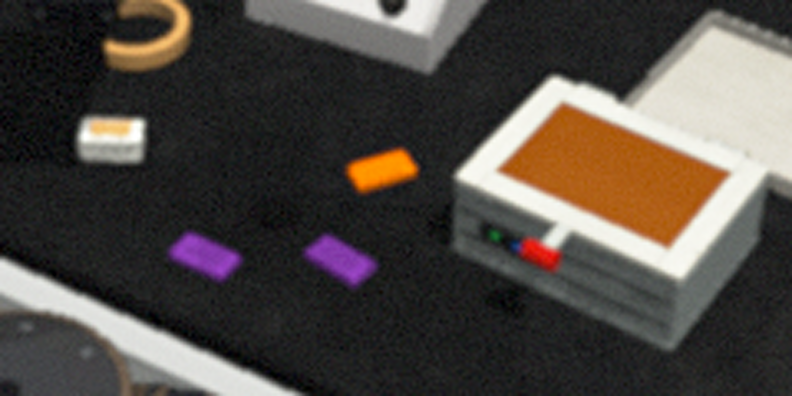

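The pile is square: tan at (444.5, 285.3), 118.3°, with flush sides in the scene view. Now I move to the lid grip.

Run:
```python
from h import *
st(); goto(np.array([440,-125,340]),90,9)
```

```text
12.075 [445.6 284.8 306.1] jaw 28.5 x [-0.0062 -0.0044 -1.    ] [-0.5  0.4 -0.8] 0.601 [ 0.44  0.49  1.9  -0.    0.77 -0.05]
n 9 dist 411.2 turn deg 61.5 pos [445.6 284.8 306.1] jaw 28.5
-3.6 -22.3 39.7 -0.119 -0.0 0.001
-3.6 -26.9 36.8 -0.119 -0.0 0.001
-3.6 -31.1 33.3 -0.119 -0.0 0.001
-3.6 -34.8 29.4 -0.119 -0.0 0.001
-3.6 -38.0 25.0 -0.119 -0.0 0.001
-3.6 -40.7 20.3 -0.119 -0.0 0.001
-3.7 -42.9 15.4 -0.119 -0.0 0.001
-3.7 -44.4 10.2 -0.119 -0.0 0.001
-3.7 -45.3 4.8 -0.119 -0.0 0.001
```

>>> {"op": "jog_arm", "data": {"deltas": [-8,-22.3,39.7,-0.119,0,0,0.6,-6,-26.9,36.8,-0.119,0,0,0.6,-4,-31.1,33.3,-0.119,0,0,0.6,-4,-34.8,29.4,-0.119,0,0,0.6,-4,-38,25,-0.119,0,0,0.6,-4,-40.7,20.3,-0.119,0,0,0.6,-4,-42.9,15.4,-0.119,0,0,0.6,-4,-30,8,-0.1,0,0,0.6,0,-20,2,-0.05,0,0,0.6,0,0,0,0,0,0,0.6]}}

```text
t: 13.32
eef_pos: [445.2, -96.3, 336.0]
tcp_rot: [-2.964, 1.544, -3.021]
ft_force: [-0.7, -0.2, -0.3]
opening: 0.599
```

Run:
```python
from h import *
st(); c=snap('wrist','w7'); im=c['image']; hsv=cv2.cvtColor(im,cv2.COLOR_RGB2HSV)
red=((hsv[...,0]<6)|(hsv[...,0]>174))&(hsv[...,1]>180)&(hsv[...,2]>100)
for a in rects(c,red,77,100): print(a[0],a[1].round(1),a[2].round(1),a[3].round(1),a[4].round(1),a[5])
```

```text
13.325 [445.2 -96.3 336. ] jaw 86.7 x [-0.0266 -0.0032 -0.9996] [-0.7 -0.2 -0.3] 0.599 [-0.36  0.35  2.04 -0.02  0.78 -1.86]
1218 [280.7 263.2] [ 447. -124.] 87.4 [17.1 28.6] ((447.2210693359375, -123.88433837890625), (28.844985961914062, 17.410621643066406), 86.79309844970703)
```

View pics/w7.png

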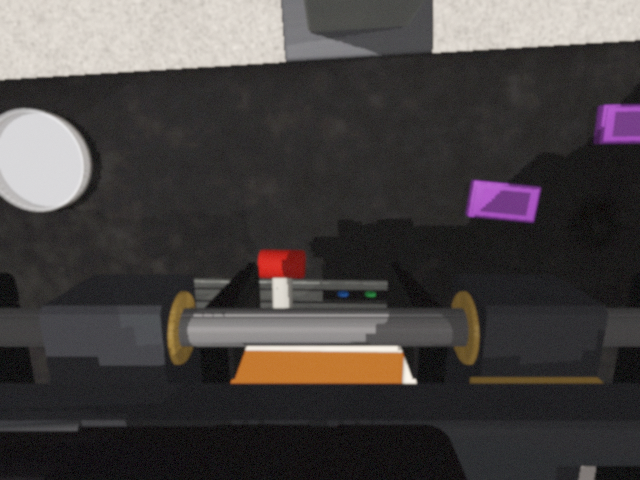

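The red roller is at (281,263), which puts it at (447, -124) with its axis at 87°; the petri dish at (40,160) is well clear.

Run:
```python
from h import *
st(); goto(np.array([447,-124,275]),87,3)
```

```text
13.375 [445.2 -95.7 336. ] jaw 86.7 x [-0.0269 -0.0031 -0.9996] [ 0.5  1.  -0.5] 0.604 [-0.35  0.35  2.04 -0.02  0.78 -1.86]
n 3 dist 67.3 turn deg 0.3 pos [445.2 -95.7 336. ] jaw 86.7
20.3 -9.3 1.7 -0.002 -0.009 0.002
20.3 -9.3 1.5 -0.002 -0.009 0.002
20.3 -9.4 1.3 -0.002 -0.009 0.002
```

>>> {"op": "jog_arm", "data": {"deltas": [18,-9.5,1.7,-0.002,-0.009,0.002,0.6,20,-9.5,1.5,-0.002,-0.009,0.002,0.6,14,-9.5,1.3,-0.002,-0.009,0.002,0.6,0,0,0,0,0,0,0.6]}}

```text
t: 13.88
eef_pos: [447.0, -121.3, 280.9]
tcp_rot: [2.232, 1.567, 2.18]
ft_force: [0.9, 0.1, 0.1]
opening: 0.6
```

Run:
```python
from h import *
st(); c=snap('wrist','w8'); im=c['image']; hsv=cv2.cvtColor(im,cv2.COLOR_RGB2HSV)
red=((hsv[...,0]<6)|(hsv[...,0]>174))&(hsv[...,1]>180)&(hsv[...,2]>100)
for a in rects(c,red,77,100): print(a[0],a[1].round(1),a[2].round(1),a[3].round(1),a[4].round(1),a[5])
goto(np.array([447,-124,248]),87,2)
```

```text
13.875 [ 447.  -121.3  280.9] jaw 87.0 x [-0.0024  0.0035 -1.    ] [0.9 0.1 0.1] 0.6 [-0.41  0.45  2.07  0.    0.62 -1.93]
1960 [317.6 279.5] [ 447.3 -123.3] 84.9 [17.3 27.7] ((447.3578796386719, -123.06089782714844), (28.105262756347656, 17.57659149169922), 85.38407897949219)
n 2 dist 33.6 turn deg -0.0 pos [ 447.  -121.1  281.5] jaw 87.0
16.7 -1.5 0.1 0.0 -0.001 -0.002
16.7 -1.5 0.1 0.0 -0.001 -0.002
```

>>> {"op": "jog_arm", "data": {"deltas": [17,-1.2,0.1,0,0,0,0.6,13,-1.2,0.1,0,0,0,0.6,3,0,0,0,0,0,0.6,0,0,0,0,0,0,0.6]}}

```text
t: 14.42
eef_pos: [447.5, -121.4, 249.0]
tcp_rot: [1.924, 1.568, 1.873]
ft_force: [0.2, -0.3, 0.2]
opening: 0.597
```

Run:
```python
from h import *
st();goto(np.array([447,-123.7,248]),87,1)
```

```text
14.425 [ 447.5 -121.4  249. ] jaw 87.1 x [-8.0e-04  2.6e-03 -1.0e+00] [ 0.2 -0.3  0.2] 0.597 [-0.41  0.51  2.1   0.    0.53 -1.93]
n 1 dist 2.6 turn deg -0.1 pos [ 447.5 -121.4  249. ] jaw 87.1
1.0 -2.3 -0.4 0.001 -0.001 -0.003
```

>>> {"op": "jog_arm", "data": {"deltas": [0.5,-2.2,-0.3,0,0,0,0.6,0,0,0,0,0,0,0.45,0,0,0,0,0,0,0.4,0,0,0,0,0,0,0,0,0,0,0,0,0,0,0,0,0,0,0,0,0,0,0,0,0,0,0,0]}}

```text
t: 15.3
eef_pos: [447.1, -123.7, 249.5]
tcp_rot: [1.309, 1.568, 1.257]
ft_force: [-0.5, 0.5, 0.4]
opening: 0.295
```

```bash
cat >> h.py <<'E'
def arc(a0,a1,n,G=np.array([447.,-123.5,248.]),yaw=-3.1,L=188.):
    u=np.array([np.cos(np.radians(yaw)),np.sin(np.radians(yaw)),0]); H=G+L*u
    P=lambda a:H-L*np.cos(a)*u+np.array([0,0,L*np.sin(a)])
    r=R(); p=env.state()['eef_pos']
    print('angle now from tcp z',np.arcsin((p[2]-G[2])/L).round(3),'target',P(a0).round(1),'off',(p-P(a0)).round(1))
    A=np.linspace(a0,a1,n+1)
    for i in range(n): print(A[i+1].round(3),r.inv().apply(P(A[i+1])-P(A[i])).round(1),P(A[i+1]).round(1))
E
python3 - <<'E'
from h import *
st(); s=env.state(); arc(0,0.785,10,s['eef_pos'])
E
```

```text
15.3 [ 447.1 -123.7  249.5] jaw 87.0 x [ 7.0e-04  2.3e-03 -1.0e+00] [-0.5  0.5  0.4] 0.295 [-0.41  0.51  2.1   0.    0.53 -1.94]
angle now from tcp z 0.0 target [ 447.1 -123.7  249.5] off [ 0. -0.  0.]
0.078 [-14.7   0.    0.6] [ 447.7 -123.7  264.3]
0.157 [-14.7   0.    1.7] [ 449.5 -123.8  278.9]
0.236 [-14.5   0.    2.9] [ 452.3 -123.9  293.4]
0.314 [-14.2   0.    4. ] [ 456.3 -124.2  307.6]
0.392 [-13.8   0.    5.1] [ 461.4 -124.4  321.5]
0.471 [-13.4   0.    6.2] [ 467.6 -124.8  334.9]
0.55 [-12.9   0.    7.2] [ 474.8 -125.2  347.7]
0.628 [-12.3   0.    8.2] [ 483.  -125.6  360. ]
0.706 [-11.6   0.    9.1] [ 492.1 -126.1  371.6]
0.785 [-10.8   0.   10. ] [ 502.1 -126.6  382.4]
```

The jaws hold the roller at 28 mm. I lift a little first and check.

>>> {"op": "jog_arm", "data": {"deltas": [-7.5,0,0.2,0,0,0,0,-7.5,0,0.5,0,0,0,0,-7.5,0,0.8,0,0,0,0,-7.5,0,1,0,0,0,0,0,0,0,0,0,0,0]}}

```text
t: 15.92
eef_pos: [449.9, -123.9, 281.9]
tcp_rot: [1.117, 1.568, 1.064]
ft_force: [1.0, 0.9, -3.0]
opening: 0.293
```

Run:
```python
from h import *
st(); s=env.state(); G=np.array([447.1,-123.7,249.5]); a=np.arcsin((s['eef_pos'][2]-G[2])/188); arc(a,0.785,8,G)
```

```text
15.925 [ 449.9 -123.9  281.9] jaw 87.0 x [ 0.0013  0.0023 -1.    ] [ 1.   0.9 -3. ] 0.293 [-0.41  0.46  2.07  0.    0.62 -1.93]
angle now from tcp z 0.173 target [ 449.9 -123.9  281.9] off [ 0. -0.  0.]
0.249 [-14.1   0.    3. ] [ 452.9 -124.   295.9]
0.326 [-13.8   0.    4.1] [ 457.  -124.2  309.7]
0.402 [-13.4   0.    5.1] [ 462.1 -124.5  323.1]
0.479 [-13.    0.    6.1] [ 468.2 -124.8  336.1]
0.555 [-12.5   0.    7.1] [ 475.3 -125.2  348.6]
0.632 [-11.9   0.    8.1] [ 483.4 -125.7  360.6]
0.708 [-11.3   0.    8.9] [ 492.3 -126.1  371.8]
0.785 [-10.5   0.    9.8] [ 502.  -126.7  382.4]
```

>>> {"op": "jog_arm", "data": {"deltas": [-10,0,1.9,0,0,0,0,-10,0,2.4,0,0,0,0,-10,0,3,0,0,0,0,-10,0,3.5,0,0,0,0,-9,0,3.8,0,0,0,0,0,0,0,0,0,0,0]}}

```text
t: 16.68
eef_pos: [466.0, -124.8, 334.7]
tcp_rot: [0.472, 1.567, 0.419]
ft_force: [4.1, -0.0, -4.2]
opening: 0.294
```

Run:
```python
from h import *
st(); s=env.state(); G=np.array([447.1,-123.7,249.5]); a=np.arcsin((s['eef_pos'][2]-G[2])/188); arc(a,0.785,7,G)
```

```text
16.675 [ 466.  -124.8  334.7] jaw 87.0 x [ 0.0035  0.0016 -1.    ] [ 4.1 -0.  -4.2] 0.294 [-0.4   0.39  1.98  0.    0.77 -1.92]
angle now from tcp z 0.47 target [ 467.5 -124.8  334.7] off [-1.5 -0.   0. ]
0.515 [-7.4  0.   4. ] [ 471.5 -125.   342.1]
0.56 [-7.2  0.   4.4] [ 475.8 -125.3  349.4]
0.605 [-7.   0.   4.7] [ 480.4 -125.5  356.4]
0.65 [-6.8  0.   5. ] [ 485.4 -125.8  363.3]
0.695 [-6.6  0.   5.3] [ 490.6 -126.1  369.9]
0.74 [-6.4  0.   5.6] [ 496.2 -126.4  376.3]
0.785 [-6.1  0.   5.9] [ 502.  -126.7  382.4]
```

>>> {"op": "jog_arm", "data": {"deltas": [-7.4,0,4.8,0,0,0,0,-7.2,0,5,0,0,0,0,-7,0,5.1,0,0,0,0,-6.8,0,5.2,0,0,0,0,-6.6,0,5.3,0,0,0,0,-6,0,5.4,0,0,0,0,0,0,0,0,0,0,0]}}

```text
t: 17.55
eef_pos: [498.0, -127.0, 377.9]
tcp_rot: [2.215, 1.569, 2.163]
ft_force: [-0.9, -1.5, -2.2]
opening: 0.292
```

Run:
```python
from h import *
st(); s=env.state(); G=np.array([447.1,-123.7,249.5]); a=np.arcsin((s['eef_pos'][2]-G[2])/188); arc(a,0.785,2,G)
```

```text
17.55 [ 498.  -127.   377.9] jaw 87.0 x [-0.0012  0.0017 -1.    ] [-0.9 -1.5 -2.2] 0.292 [-0.38  0.37  1.86  0.    0.92 -1.9 ]
angle now from tcp z 0.752 target [ 497.7 -126.4  377.9] off [ 0.2 -0.5  0. ]
0.768 [-2.3 -0.   2.1] [ 499.8 -126.6  380.2]
0.785 [-2.2 -0.   2.2] [ 502.  -126.7  382.4]
```

>>> {"op": "jog_arm", "data": {"deltas": [-2.3,0,2,0,0,0,0,-2.2,0,2,0,0,0,0,0,0,0,0,0,0,0,0,0,0,0,0,0,0,0,0,0,0,0,0,0]}}

```text
t: 18.18
eef_pos: [502.1, -127.2, 382.1]
tcp_rot: [2.362, 1.568, 2.31]
ft_force: [-0.5, -2.6, -3.4]
opening: 0.288
```

Run:
```python
from h import *
st(); s=env.state(); G=np.array([447.1,-123.7,249.5]); a=np.arcsin((s['eef_pos'][2]-G[2])/188); arc(a,0.785,1,G)
for n in('scene','top'): c=snap(n,n+'9')
c=np.load('pics/scene9.npz'); im=c['image'][150:310,200:460]; cv2.imwrite('pics/zs9.png',cv2.resize(im,None,fx=3,fy=3,interpolation=cv2.INTER_CUBIC)[:,:,::-1])
c=np.load('pics/top9.npz'); im=c['image'][170:320,140:480]; cv2.imwrite('pics/zt9.png',cv2.resize(im,None,fx=2.3,fy=2.3,interpolation=cv2.INTER_CUBIC)[:,:,::-1])
st()
```

```text
18.175 [ 502.1 -127.2  382.1] jaw 87.0 x [-0.0016  0.0018 -1.    ] [-0.5 -2.6 -3.4] 0.288 [-0.38  0.37  1.85  0.    0.93 -1.9 ]
angle now from tcp z 0.783 target [ 501.8 -126.7  382.1] off [ 0.3 -0.6  0. ]
0.785 [-0.2 -0.   0.2] [ 502.  -126.7  382.4]
18.275 [ 502.1 -127.2  382.2] jaw 87.0 x [-0.0016  0.0018 -1.    ] [-0.1 -2.5 -3. ] 0.291 [-0.38  0.37  1.85  0.    0.93 -1.9 ]
```

View pics/zs9.png

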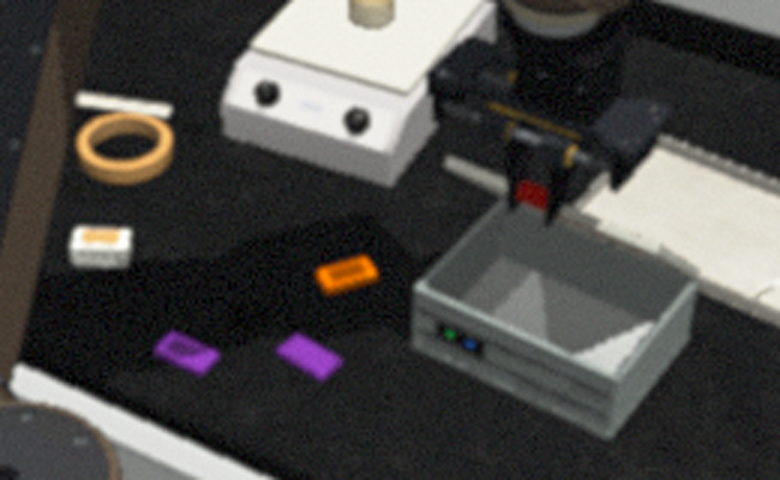

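View pics/zt9.png

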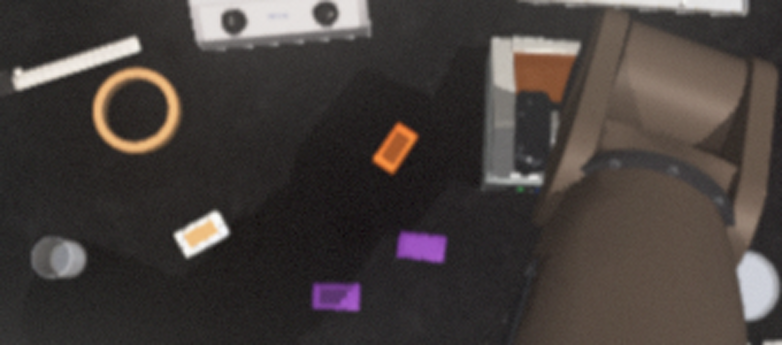

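The roller is held between the pads at about (377,215) in the full scene picture, with the lid up and the pile intact. I cross-check the roller height by projection before handing in.

Run:
```python
from h import *
c=np.load('pics/scene9.npz'); im=c['image']; hsv=cv2.cvtColor(im,cv2.COLOR_RGB2HSV)
red=((hsv[...,0]<8)|(hsv[...,0]>172))&(hsv[...,1]>150)&(hsv[...,2]>50)
for a in rects(c,red,211,10): print(a[0],a[1].round(1))
for t in(.70,.785,.87): print(t,np.round(proj(c,[634.8-188*np.cos(t),-127,77+188*np.sin(t)]),1))
c=np.load('pics/scene6.npz') if 0 else np.load('pics/s6.npz'); print('shut',np.round(proj(c,[447,-123.7,77]),1))
st(); print(env.state()['qvel'].round(4)); 
print(env.job_done()); st()
```

```text
208 [110.  174.6]
75 [377.1 214.3]
0.7 [375.3 220.8]
0.785 [377.6 214.6]
0.87 [380.1 208.5]
shut [362.7 267.5]
18.275 [ 502.1 -127.2  382.2] jaw 87.0 x [-0.0016  0.0018 -1.    ] [-0.1 -2.5 -3. ] 0.291 [-0.38  0.37  1.85  0.    0.93 -1.9 ]
[-0.0018 -0.0004  0.      0.0008  0.0017  0.0022]
the job is handed in; nothing more can be done
None
the job is handed in; nothing more can be done
```

The slides are stacked and the lid is held open at about 45°. I handed the job in at about t = 18.3 s of the 64 s allowed, and no verdict was reported.

- **Pile:** I left brown where it lay, placed black on it, then tan on top, and released them. In the last close wrist view of each slide the centres agreed to about 1.5 mm and the angles to under 1°. The last scene and top views, taken with the lid raised, showed the pile undisturbed.
- **Lid:** I pinched the red roller by its flat ends (opening about 28 mm) and swung it along the hinge arc. The tool height gives 0.783 rad. The roller appeared at pixel (377.1, 214.3), where (377.6, 214.6) is expected for 0.785 rad. The lid was still at the last reading, carrying about 3 N.
- **Other items:** I never touched the tape roll, beaker or petri dish. In the last top view they look in place, though the arm partly hides the petri dish. I compared them by eye and did not measure them.

No check failed or disagreed.

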